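# Unlatch the charged battery module and complete the ring on the board

## Robot

A 6-joint arm with a two-finger parallel gripper is mounted at the origin on a cart in front of the work surface, level with it; the furniture and walls round the work are solid. World frame = base frame: x ahead of the robot, y to its left, z up, the work surface at z = 0. Lengths are in m, angles in rad, forces in N, time in s.
With the tool pointing down it reaches from about 0.425 to 0.95 m from the base axis. Payload 3.5 kg.
Tool frame: the origin (TCP) lies midway between the tips of the shut fingers; the grasp point (between the pads) lies 19 mm behind it; z points along the fingers, y is the line along which they close (so a half turn about z gives the same grasp; the last joint's range is limited). The gripper opens to 85 mm and grips with 20 to 120 N. Pads are 22 mm wide; open, the fingers measure 114 mm over their backs; the gripper's body (76 mm by 85 mm) begins 54 mm behind the grasp point. The pads swing forward as they close: fully open they stand 13 mm farther back than shut.
Start: joints at [-1.479, 0.286, 1.577, -0, 1.279, -0.15], TCP at [0.162, -0.655, 0.231] pointing down, gripper open.
Joint ranges: [-2.77, 2.77], [-0.9, 2.22], [0.21, 2.48], [-1.53, 4.67], [0.24, 2.81], [-2.84, 2.84]. Speed limits (rad/s): [2.79, 2.79, 3.14, 3.14, 3.14, 3.14].

## Interface

Orientations are given as a unit quaternion [x, y, z, w].
In Python, from plant import get_state, read_camera, ctrl gives the robot as it stands.
- The arm moves only by the shell command python3 -m crank 'ROWS' [FORCE]. ROWS is JSON, a list of rows, each a list of 3 entries, a list of its own where there are three numbers: the shift along the tool's x, y, z in mm, then the turn about the tool's z in degrees, then the closure in counts, from 0 (fully open) to 255 (shut). In form: [[[tx, ty, tz], yaw, claw], ...]. A call has 1 to 10 rows; each row is the pose to reach, as a shift and turn from the pose commanded when the call began, along the tool's axes at that moment; what a row does not reach only later rows make up. A row lasts 1/10 s, in which the tool goes at most 50 mm and 8.59 degrees, less where a joint would pass 70% of its speed; a pose out of reach is approached as far as the arm can. A call with a gripper value outside its range is refused whole. The fingers move at their own pace and stop on an object; FORCE is the grip in N (left out, the last holds). Time passes only in rows, so rows that repeat a pose let the fingers close. It gives the time, the measured TCP pose, the force, the opening and the grip force at its end, in the units of the state.
- get_state(): the state, without advancing time (a new reading comes with each control period).
- read_camera(name): name is "scene" or "top" or "wrist"; returns a dict with "frame" (480x640x3 uint8, blue, green, red), "range_z" (480x640 float32, m along the optical axis (not along the pixel's ray), 0 where there is no reading), "vfov" (degrees; the focal length in pixels is half the picture's height over the tangent of half this angle, whatever the lens; pixels are square), "cx", "cy" (the principal point, pixels), "origin" and "orientation" of the camera in the world. Camera axes: x right, y down, z forward; pixel columns grow to the right and rows downward; lengths in m; the calibration is good to about 2 mm. A picture is of the moment at which its call begins.
- ctrl.sign_off(): hands the job in; it is judged then, once.
The state is a dict: "time": time; "qpos": joint angles; "dq": joint speeds; "joint_efforts": joint torques, N m; "eef_pos": TCP position; "tcp_rot": TCP orientation; "contact_force": force on the tool from outside, world axes, zero at the start; "wrist_torque": the same for the moment, N m; "opening": opening from 0.0 (shut) to 1.0 (fully open); "finger_force": force on a finger pad.
Only numpy, scipy, OpenCV 4.12 (cv2) and the standard library are available. Lean on these libraries where they do the work, as an engineer would, in place of code of your own. Each camera call takes 0.05 s, during which the arm holds its last target. There are 200 camera calls.

## Task

Press the release tongue at the front of the charging dock so that the latch hidden under the battery module lets go and the module springs up, then lift the module out without forcing it. Lay it flat in the vacant place of the ring of modules on the wooden board, square with the others, so that it completes the interlocking pattern (each module end against the next one's side); set it down, do not drop it, and leave the other modules and the things on the board where they are.

Things in the scene. Friction and masses are not known exactly. Their poses are not given: they have to be found in the camera images.
- dock: Black charging dock fixed to the bench, 118 x 84 mm, walls 36 mm high round a bay for one module. In front a cover 48 mm wide and high, reaching 66 mm ahead of the origin, hides the latch. Origin: on the bench under the bay's centre; x points from front to back, z up. When the latch lets go, a sprung lifter raises the module 14 mm and keeps it there, upright between the walls.
- latch (a joint): Angle of the release tongue and latch, rad: 0 at rest (latched), grows as the tongue is pressed down, 0.29 at its stop. It lets go at about 0.19. The tongue springs back when let go, but the module, once raised, does not latch again.
- tongue (a point): Centre of the ribbed press pad on top of the grey release tongue (34 mm wide) that comes out under the dock's cover, 66 to 106 mm ahead of the dock's origin; the pad is 96 mm ahead and 26 mm above the bench at rest. Pressed straight down it gives at about 5 N, needs up to 10 N, lets go about 10 mm down and has its stop 15 mm down; hold it down half a second while the module rises.
- module: Grey battery module (0.18 to 0.29 kg) in the dock: lower block 84 (x) x 56 (y) x 20 mm, above it 70 x 56 mm up to 38 mm, on top a black upright grip rib 36 (x) x 14 (y) mm from 38 to 64 mm above the underside. Origin: centre of its underside, x along its length (that of the dock's bay). Underside 14 mm above the bench when latched, 28 mm when raised. Both ends alike.
- module_b: Another module of the same shape, loose on the board: the one whose side faces an end of the vacant place. Origin: centre of its underside, x along its length.
- module_c: Another module of the same shape, loose on the board: the one opposite the vacant place. Origin: centre of its underside, x along its length.
- module_d: Another module of the same shape, loose on the board: the one whose end faces a long side of the vacant place. Origin: centre of its underside, x along its length.
- board: Thick pine board lying fixed on the bench, 222 (x) x 262 (y) x 34 mm. Origin: centre of its underside, z up. Three modules lie on it in a pinwheel ring of four places about a small square hole, 4 mm apart; the fourth place is vacant.
- gap (a point): Centre of the vacant place, on the board's top face (34 mm above the bench); axes as the board's. The module lies with its length along this x, either way round; neighbours then stand 4 mm off one long side and one end. Their grip ribs are near, so open the fingers only some 15 mm a side when letting go.
- round_tin: Small round tin, 43 mm across, 21 mm high, standing loose on the board beside the ring. Origin: centre of its underside.
- wax: Lump of beeswax, 30 x 50 x 20 mm, lying loose on the board beside the ring. Origin: centre of its underside.

How it is judged:
By the outcome, as a careful person would: the job done as asked, in the order asked, and still so for the second after the job is handed in, with the robot touching nothing.
It also fails if it takes over 45 s, if anything falls off the work surface, if the arm or the gripper's body presses on something with over 40 N, if the wrist force passes 120 N, or if a joint passes its speed limit or range.

## Working session

There is one attempt and no reset: what is moved stays moved. The work goes in short steps, Python scripts to look and compute and a shell command to move; the robot and the scene stay as the last step left them, time stands still between calls to the robot, and variables do not carry over. Pictures are saved under pics/ and viewed, at most 10 in all, crops included, and the job is handed in when it is done.

```bash
mkdir -p pics; cat > h.py <<'E'
import numpy as np, cv2
from scipy.spatial.transform import Rotation as R
from plant import get_state, read_camera, ctrl
def cloud(c):
    h,w=c['range_z'].shape; f=h/2/np.tan(np.radians(c['vfov'])/2)
    u,v=np.meshgrid(np.arange(w),np.arange(h)); z=c['range_z']
    p=np.stack([(u-c['cx'])/f*z,(v-c['cy'])/f*z,z],-1)
    P=p@R.from_quat(c['orientation']).as_matrix().T+np.array(c['origin']); P[z==0]=np.nan
    return P
E
python3 - <<'E'
from h import *
import pickle
for n in ['top','scene']:
    c=read_camera(n); pickle.dump(c,open(n+'.pkl','wb')); cv2.imwrite(f'pics/{n}0.png',c['frame'])
    print(n,c['origin'],c['orientation'],c['vfov'],c['cx'],c['cy'],(c['range_z']>0).mean())
print(get_state())
E
```

```text
top [0.36369408 0.04396209 1.06733982] [-0.70260784  0.7063879  -0.06043182  0.06087981] 57.52807176494711 313.711498957294 238.99939648111132 0.99603515625
scene [0.09580091 0.71425555 0.84481702] [-0.25170609  0.88442461 -0.37778968  0.10822248] 47.54182660075833 321.2244681472949 237.78691228285825 0.9958756510416666
{'time': 0.1, 'qpos': array([-1.47901461e+00,  2.87106385e-01,  1.57805288e+00,  9.99798506e-06,
        1.27861192e+00, -1.49964432e-01]), 'dq': array([ 0.00037249, -0.00115978, -0.00308215, -0.00127656, -0.00120338,
        0.00263304]), 'joint_efforts': array([ 5.49028409e-04, -4.07297766e+01, -2.93696612e+01, -1.79453082e-04,
        3.43712010e-03,  1.30405024e-05]), 'eef_pos': array([ 0.16159215, -0.65474876,  0.2300539 ]), 'tcp_rot': array([ 9.92703325e-01,  1.20577449e-01,  3.64672524e-05, -1.08866482e-03]), 'contact_force': array([-0.54836712,  0.98828786, -0.87009821]), 'wrist_torque': array([-0.00951736,  0.0037367 ,  0.00224553]), 'finger_force': 0.0, 'opening': 0.9992487173380122}
```

View pics/top0.png

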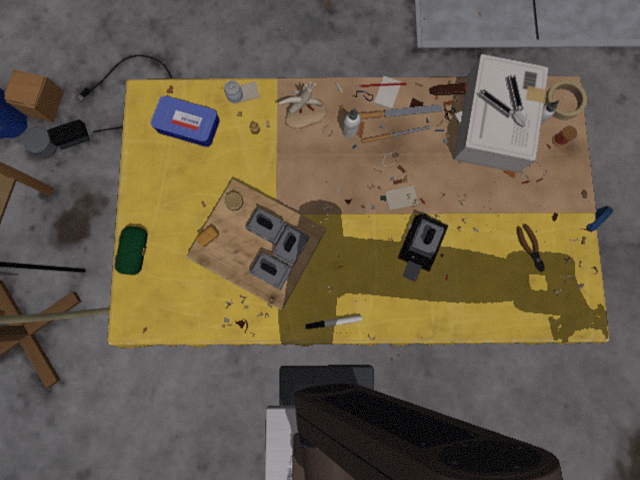

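View pics/scene0.png

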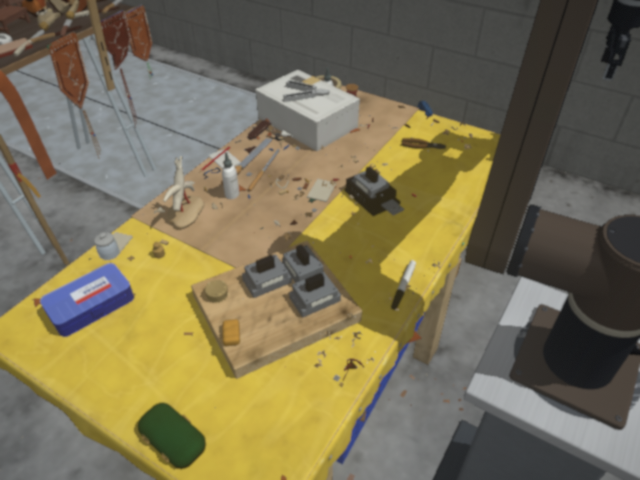

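The top view shows the dock at about (424,243) with its tongue toward (411,270). The board is at (256,243) with three modules, and the vacant place is near (238,247), left of the ring.

```bash
python3 - <<'E'
from h import *
import pickle
for n in ['top','scene']:
    c=pickle.load(open(n+'.pkl','rb')); P=cloud(c)
    X,Y,Z=P[...,0],P[...,1],P[...,2]
    def comps(m,lab,mn):
        k,L,s,ce=cv2.connectedComponentsWithStats(m.astype(np.uint8))
        for i in range(1,k):
            if s[i,4]<mn: continue
            q=P[L==i]; r=cv2.minAreaRect((q[:,:2]*1000).astype(np.float32))
            print(n,lab,'px',ce[i].round(),'n',s[i,4],'mean',(q.mean(0)*1000).round(1),'rect',np.round(r[0],1),np.round(r[1],1),round(r[2],1))
    reg=(X>.3)&(X<.65)&(Y<.4)&(Y>-.4)
    bd=reg&(Y>-.0); dk=reg&(Y<-.05)
    flat=reg&(Z<.01); print(n,'bench z',np.nanmedian(Z[flat]))
    comps(bd&(Z>.089),'rib',15); comps(bd&(Z>.064)&(Z<.08),'modtop',60)
    comps(bd&(Z>.024)&(Z<.042),'boardtop',200); comps(bd&(Z>.025),'boardall',200)
    comps(bd&(Z>.046)&(Z<.06),'things/ledge',25)
    comps(dk&(Z>.068),'dockrib',15); comps(dk&(Z>.046)&(Z<.06),'dockmod',40);comps(dk&(Z>.03),'dockall',40);comps(dk&(Z>.015)&(Z<.03),'tongue',20)
c=pickle.load(open('top.pkl','rb'));cr=c['frame']
a=cv2.resize(cr[170:310,180:330],None,fx=4,fy=4,interpolation=2);b=cv2.resize(cr[205:285,390:440],None,fx=4,fy=4,interpolation=2)
o=np.zeros((560,800,3),np.uint8);o[:,:600]=a;o[:320,600:]=b;cv2.imwrite('pics/crop.png',o)
E
```

```text
top bench z 0.0011767578187354966
top rib px [264. 222.] n 108 mean [572.8 157.   97.5] rect [573.4 157.3] [35.4 15.4] 61.7
top rib px [289. 242.] n 108 mean [524.8  99.3  97.2] rect [525.5  99.7] [15.  34.9] 61.9
top rib px [268. 268.] n 107 mean [467.3 147.2  97.6] rect [467.7 147.5] [36.1 14.6] 61.0
top modtop px [265. 224.] n 602 mean [571.6 156.9  72.1] rect [573.4 157.8] [70.7 56.1] 61.6
top modtop px [290. 244.] n 624 mean [524.2  99.   72. ] rect [525.6  99.4] [56.6 70.1] 61.1
top modtop px [269. 269.] n 636 mean [466.7 146.5  72. ] rect [467.5 147.2] [70.  56.7] 60.6
top boardtop px [252. 246.] n 6386 mean [526.3 192.   34.3] rect [534.9 184.7] [262.2 228.8] 61.2
top boardall px [257. 245.] n 9553 mean [527.6 179.7  45.8] rect [534.9 184.7] [262.2 228.8] 61.2
top things/ledge px [233. 201.] n 233 mean [632.6 236.3  54.4] rect [632.  236.5] [35.9 42.2] 1.2
top things/ledge px [250. 219.] n 32 mean [589.1 194.4  54.2] rect [590.9 193.3] [ 8.  53.6] 68.6
top things/ledge px [280. 233.] n 93 mean [554.2 124.7  54. ] rect [555.  124.6] [10.7 55.9] 57.2
top things/ledge px [206. 2
[... 1880 characters left out ...]
ngs/ledge px [311. 302.] n 324 mean [458.  169.1  53.1] rect [461.5 148.5] [84.5 56.3] 60.9
scene things/ledge px [231. 331.] n 394 mean [543.3 300.2  53.4] rect [545.3 297.9] [28.7 51.1] 39.1
scene dockrib px [372. 172.] n 98 mean [ 537.3 -220.9   76.2] rect [ 539.2 -222.2] [16.1 37. ] 69.7
scene dockmod px [371. 182.] n 377 mean [ 534.8 -214.1   52.4] rect [ 538.9 -222.7] [58.4 73.7] 68.5
scene dockmod px [386. 192.] n 127 mean [ 488.9 -200.2   48.7] rect [ 489.4 -200.9] [50.3 23.7] 67.0
scene dockall px [373. 186.] n 1078 mean [ 526.2 -206.7   48.5] rect [ 534.6 -219.6] [ 76.4 123.6] 68.1
scene tongue px [379. 202.] n 375 mean [ 499.  -187.9   24.8] rect [ 519.8 -198.1] [ 54.5 164.4] 84.1
```

View pics/crop.png

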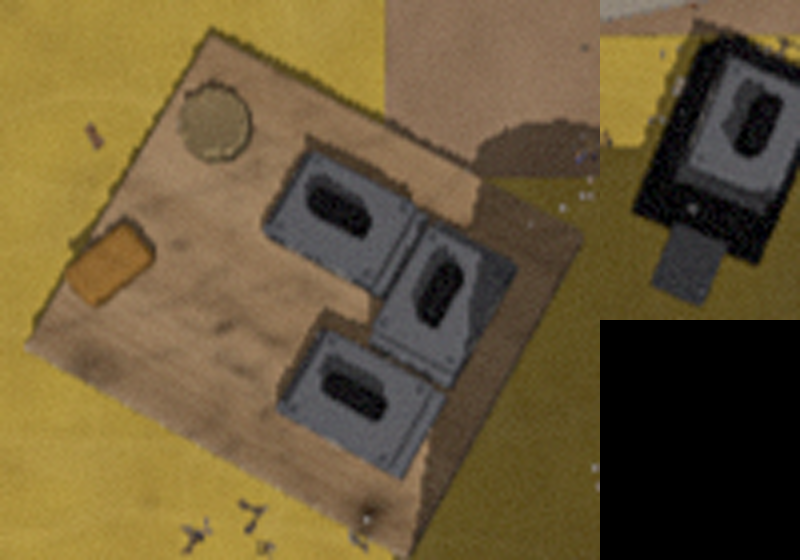

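The crop agrees with the depth fits. In the top camera's frame, the tongue pad is at about (458,-184) mm, dock yaw is about -24.6°, and the vacant place is at about (515,205) with its length along -28.8°. The scene camera disagrees by about 5 mm in x, so I'll refine with the wrist camera. First I'll move over the tongue with the tool yawed +38.4°.

```bash
python3 -m crank '[[[40,-38,0],4,128],[[80,-77,0],8,255],[[120,-116,0],12,255],[[160,-154,5],16,255],[[200,-193,10],20,255],[[240,-232,15],24,255],[[280,-270,20],28,255],[[320,-309,25],32,255],[[360,-348,30],36,255],[[400,-386,30],38.4,255]]' 30; cat > w.py <<'E'
from h import *
import sys
def analyze(c):
    P=cloud(c);Z=P[...,2]
    def comps(m,lab,mn):
        k,L,s,ce=cv2.connectedComponentsWithStats(m.astype(np.uint8))
        for i in range(1,k):
            if s[i,4]<mn: continue
            q=P[L==i]; r=cv2.minAreaRect((q[:,:2]*1000).astype(np.float32))
            print(lab,'px',ce[i].round(),'n',s[i,4],'z',(np.median(q[:,2])*1000).round(1),'rect',np.round(r[0],1),np.round(r[1],1),round(r[2],1))
    return P,Z,comps
E
python3 - <<'E'
from w import *
s=get_state();print(s['time'],s['eef_pos'],R.from_quat(s['tcp_rot']).as_matrix().round(4).tolist(),s['opening'],s['contact_force'])
c=read_camera('wrist');cv2.imwrite('pics/w1.png',c['frame']);P,Z,co=analyze(c)
print(c['origin'],c['vfov'])
reg=(P[...,1]<-.1)&(P[...,0]>.4)&(P[...,0]<.65)&(Z<.1)
co(reg&(Z>.068),'rib',100);co(reg&(Z>.046)&(Z<.06),'mod',300);co(reg&(Z>.017)&(Z<.03),'tongue',300);co(reg&(Z>.03),'dock',1000)
E
```

```text
time: 1.1
eef_pos: [0.4274, -0.2308, 0.2031]
tcp_rot: [0.977, -0.214, -0.0, -0.0]
contact_force: [-0.1, -1.0, -0.2]
opening: 0.002
finger_force: 0.0
1.1 [ 0.42738995 -0.23075517  0.20306064] [[0.9086, -0.4177, -0.0006], [-0.4177, -0.9086, 0.0006], [-0.0008, -0.0003, -1.0]] 0.0017446049252143633 [-0.09877322 -1.00419923 -0.24240823]
[ 0.50111495 -0.26445898  0.34579641] 59.49304897878131
rib px [234.  67.] n 1692 z 78.0 rect [ 542.3 -224.4] [15.5 35.9] 65.2
mod px [243.  67.] n 8096 z 52.3 rect [ 542.1 -224.5] [56.8 69.8] 65.7
mod px [247. 155.] n 2130 z 47.6 rect [ 492.5 -201.9] [48.1 21.7] 65.2
tongue px [255. 193.] n 2028 z 26.1 rect [ 462.7 -188.2] [34.3 37.1] 65.4
dock px [245.  81.] n 17170 z 51.4 rect [ 532.6 -219.8] [ 75.5 109.8] 65.5
```

View pics/w1.png

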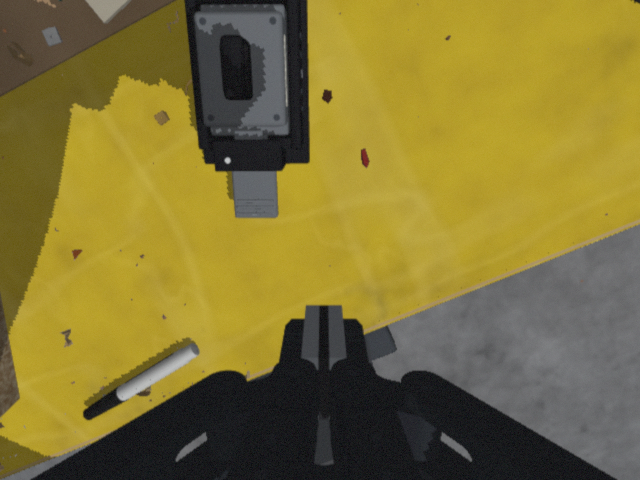

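The wrist view shows the dock at top left, with its tongue at (256,193) and the shut fingers at (323,310). Yaw already matches the dock. I'll go to above the tongue pad at about (454.5,-184).

```bash
python3 -m crank '[[[0,0,0],0,255],[[0,0,0],0,255]]'; python3 - <<'E'
from h import *
s=get_state();M=R.from_quat(s['tcp_rot']).as_matrix();print((M.T@(np.array([.4545,-.184,.035])-s['eef_pos'])*1000).round(1))
E
```

```text
time: 1.35
eef_pos: [0.427, -0.2328, 0.2035]
tcp_rot: [0.977, -0.212, -0.0, 0.0]
contact_force: [-0.8, -0.8, -0.2]
opening: 0.003
finger_force: 0.0
[  4.9 -55.9 168.5]
```

```bash
python3 -m crank '[[[2,-30,40],0,255],[[5,-56,80],0,255],[[5,-56,120],0,255],[[5,-56,150],0,255],[[5,-56,160],0,255],[[5,-56,160],0,255],[[5,-56,160],0,255]]'; python3 - <<'E'
from h import *
s=get_state();M=R.from_quat(s['tcp_rot']).as_matrix();print((M.T@(np.array([.4545,-.184,.012])-s['eef_pos'])*1000).round(1), np.degrees(np.arctan2(M[1,0],M[0,0])))
E
```

```text
time: 2.05
eef_pos: [0.4557, -0.1857, 0.0452]
tcp_rot: [0.977, -0.213, 0.001, 0.0]
contact_force: [-0.0, 0.4, 0.5]
opening: -0.001
finger_force: 0.0
[-1.9 -1.1 33.2] -24.637713310587745
```

```bash
python3 -m crank '[[[-2,-1,12],0,255],[[-2,-1,20],0,255],[[-2,-1,25],0,255],[[-2,-1,29],0,255],[[-2,-1,32],0,255],[[-2,-1,33],0,255],[[-2,-1,33],0,255],[[-2,-1,33],0,255],[[-2,-1,33],0,255],[[-2,-1,33],0,255]]'; python3 -m crank '[[[0,0,0],0,255],[[0,0,0],0,255],[[0,0,0],0,255],[[0,0,0],0,255]]'; python3 - <<'E'
from w import *
c=read_camera('top');P,Z,co=analyze(c)
reg=(P[...,1]<-.1)&(P[...,0]>.4)&(P[...,0]<.65)&(Z<.12)
co(reg&(Z>.08),'rib',30);co(reg&(Z>.058)&(Z<.072),'mod',50)
E
```

```text
time: 3.05
eef_pos: [0.4519, -0.1818, 0.0109]
tcp_rot: [0.977, -0.212, -0.003, -0.0]
contact_force: [-7.3, 0.6, 7.1]
opening: 0.001
finger_force: 4.4
time: 3.45
eef_pos: [0.4519, -0.1819, 0.0109]
tcp_rot: [0.977, -0.212, -0.003, -0.0]
contact_force: [-7.1, 0.4, 7.0]
opening: -0.004
finger_force: 4.4
rib px [433. 231.] n 69 z 91.5 rect [ 549.5 -226.2] [14.9 25.6] 65.4
rib px [394. 263.] n 109 z 103.9 rect [ 476.1 -135.2] [19.9 26.7] 66.9
mod px [431. 228.] n 278 z 66.4 rect [ 554.  -228.2] [57.  49.2] 65.2
```

The module has sprung up (rib top at 91.5 mm, body top at 66 mm). I'll back off upwards, open, and look with the wrist camera.

```bash
python3 -m crank '[[[0,0,-20],0,255],[[0,0,-50],0,255],[[0,0,-95],0,128],[[10,0,-140],0,100],[[26,0,-180],0,80],[[26,0,-190],0,80],[[26,0,-190],0,80],[[26,0,-190],0,80],[[26,0,-190],0,80]]'; python3 - <<'E'
from w import *
c=read_camera('wrist');cv2.imwrite('pics/w2.png',c['frame']);P,Z,co=analyze(c)
reg=(P[...,1]<-.1)&(P[...,0]>.48)&(P[...,0]<.65)&(Z<.12)
co(reg&(Z>.08),'rib',100);co(reg&(Z>.058)&(Z<.072),'mod',300);co(reg&(Z>.03)&(Z<.04),'wall',300)
s=get_state();print(s['eef_pos'],s['opening']);M=R.from_quat(s['tcp_rot']).as_matrix();print((M.T@(np.array([.5422,-.2245,.0655])-s['eef_pos'])*1000).round(1), np.degrees(np.arctan2(M[1,0],M[0,0])))
E
```

```text
time: 4.4
eef_pos: [0.4756, -0.1922, 0.1979]
tcp_rot: [0.977, -0.213, -0.002, -0.001]
contact_force: [-0.2, 0.4, -0.4]
opening: 0.687
finger_force: 0.0
rib px [327. 112.] n 1647 z 91.7 rect [ 544. -225.] [14.6 35.5] 65.7
mod px [326. 108.] n 8695 z 66.0 rect [ 543.9 -225.1] [57. 70.] 65.5
wall px [325.  95.] n 4418 z 36.0 rect [ 542.4 -224.4] [ 75.3 103.9] 65.7
[ 0.47575317 -0.19224179  0.1980441 ] 0.6835769540125475
[ 74.5   1.8 132.2] -24.544454812647704
```

View pics/w2.png

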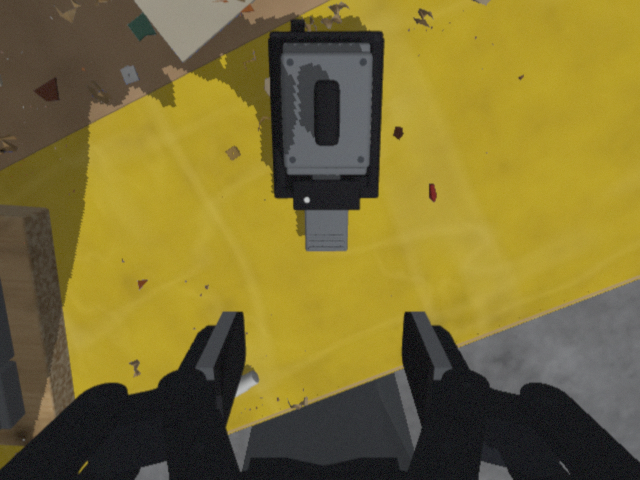

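The raised module sits level at (543.5,-225). Its rib, at pixel (327,112), lines up with the finger midline at about u=324. I'll move over it and descend so the tips stop just above the body's shoulder.

```bash
python3 -m crank '[[[35,1,0],0,80],[[70,1.6,20],0,80],[[75.6,1.6,60],0,80],[[75.6,1.6,90],0,80],[[75.6,1.6,110],0,80],[[75.6,1.6,120],0,80],[[75.6,1.6,128],0,80],[[75.6,1.6,128],0,80],[[75.6,1.6,128],0,80]]' 40;  python3 - <<'E'
from h import *
s=get_state();print(s['eef_pos'],s['opening']);M=R.from_quat(s['tcp_rot']).as_matrix();print((M.T@(np.array([.5433,-.2248,.0685])-s['eef_pos'])*1000).round(1), np.degrees(np.arctan2(M[1,0],M[0,0])))
E
```

```text
time: 5.35
eef_pos: [0.5459, -0.2264, 0.0738]
tcp_rot: [0.977, -0.213, 0.001, 0.0]
contact_force: [-0.7, 1.0, 0.4]
opening: 0.686
finger_force: 0.0
[ 0.54586133 -0.22639952  0.07377118] 0.6855321197786144
[-3.  -0.4  5.3] -24.546436835235987
```

```bash
python3 -m crank '[[[-3,-0.4,5],0,80],[[-3,-0.4,5],0,160],[[-3,-0.4,5],0,200],[[-3,-0.4,5],0,230],[[-3,-0.4,5],0,255],[[-3,-0.4,5],0,255],[[-3,-0.4,5],0,255],[[-3,-0.4,5],0,255]]' 40;python3 -c "
from h import *
print(get_state()['eef_pos'])"
```

```text
time: 6.15
eef_pos: [0.5429, -0.2246, 0.0682]
tcp_rot: [0.977, -0.212, 0.0, 0.0]
contact_force: [-1.7, -0.2, 3.1]
opening: 0.159
finger_force: 41.4
[ 0.54286293 -0.22461964  0.06824646]
```

Gripped (13.5 mm opening, 41 N). Lifting straight up.

```bash
python3 -m crank '[[[0,0,-5],0,255],[[0,0,-12],0,255],[[0,0,-20],0,255],[[0,0,-30],0,255],[[0,0,-42],0,255],[[0,0,-60],0,255],[[0,0,-80],0,255],[[0,0,-105],0,255],[[0,0,-130],0,255],[[0,0,-130],0,255]]'; python3 - <<'E'
from w import *
c=read_camera('wrist');cv2.imwrite('pics/w3.png',c['frame'])
s=get_state();print(s['eef_pos'],s['contact_force'],s['opening']);M=R.from_quat(s['tcp_rot']).as_matrix();print((M.T@(np.array([.5134,.2060,.198])-s['eef_pos'])*1000).round(1), np.degrees(np.arctan2(M[1,0],M[0,0])))
E
```

```text
time: 7.15
eef_pos: [0.5449, -0.2257, 0.2037]
tcp_rot: [0.977, -0.213, 0.004, 0.002]
contact_force: [0.8, -0.7, -1.1]
opening: 0.154
finger_force: 40.7
[ 0.54380419 -0.22508839  0.20091522] [ 0.91358343 -0.41688375 -1.62031097] 0.1536941277628108
[-206.8 -379.5    1.5] -24.546816255119165
```

View pics/w3.png

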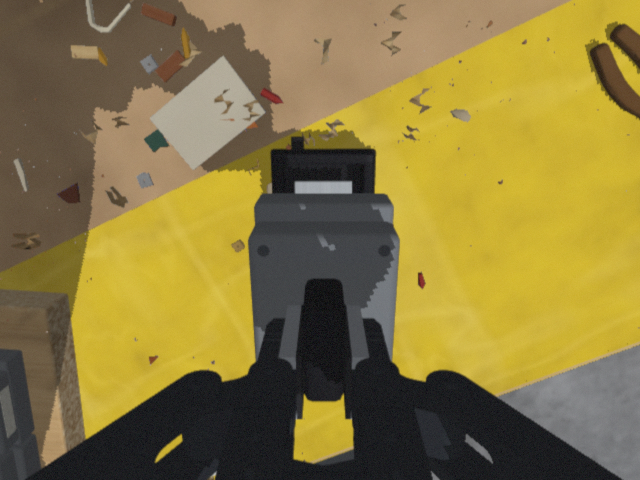

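The module hangs square in the grip and clear of the dock, with its rib at (323,340). Moving to hover over the vacant place, turned +4.25°.

```bash
python3 -m crank '[[[-15,-28,0],0.5,255],[[-37,-68,0],1,255],[[-59,-108,0],1.5,255],[[-81,-148,0],2,255],[[-103,-188,0],2.5,255],[[-125,-229,0],3,255],[[-147,-269,0],3.5,255],[[-169,-309,0],4,255],[[-188,-346,0],4.25,255],[[-201,-368,0],4.25,255]]'; python3 -m crank '[[[-6,-11,0],0,255],[[-6,-11,0],0,255],[[-6,-11,0],0,255],[[-6,-11,0],0,255],[[-6,-11,0],0,255]]'; python3 - <<'E'
from w import *
import pickle
c=read_camera('wrist');cv2.imwrite('pics/w4.png',c['frame']);pickle.dump(c,open('w4.pkl','wb'));P,Z,co=analyze(c)
s=get_state();print(s['eef_pos']);M=R.from_quat(s['tcp_rot']).as_matrix();print(np.degrees(np.arctan2(M[1,0],M[0,0])),M[:,2])
co((Z>.089)&(Z<.103),'rib',100);co((Z>.064)&(Z<.08),'mod',300);co((Z>.046)&(Z<.06),'ledge',100);co((Z>.025)&(Z<.04),'board',1000)
co((Z>.172)&(Z<.183),'heldledge',100);co((Z>.188)&(Z<.20),'heldtop',100)
E
```

```text
time: 8.2
eef_pos: [0.5109, 0.1964, 0.1959]
tcp_rot: [0.969, -0.248, -0.002, 0.0]
contact_force: [0.1, 0.3, -2.6]
opening: 0.152
finger_force: 40.6
time: 8.7
eef_pos: [0.5131, 0.2051, 0.1977]
tcp_rot: [0.968, -0.25, -0.0, 0.0]
contact_force: [0.1, -0.5, -2.4]
opening: 0.158
finger_force: 40.6
[0.51308738 0.20525372 0.1978002 ]
-28.894199369603072 [ 7.04348627e-06 -1.48595178e-04 -9.99999989e-01]
rib px [347. 117.] n 1719 z 97.7 rect [571.  157.7] [35.5 14.6] 61.0
rib px [475. 142.] n 1841 z 97.6 rect [523.3 100. ] [15.6 35.8] 61.2
rib px [440. 262.] n 1436 z 97.5 rect [466.  147.6] [36.3 14.5] 61.2
mod px [345. 113.] n 8929 z 72.0 rect [571.7 157.6] [70.1 55.9] 61.1
mod px [459. 134.] n 8253 z 72.0 rect [523.6 100.1] [56.8 69.2] 60.8
mod px [440. 242.] n 5061 z 72.0 rect [464.  144.1] [62.7 56.1] 61.2
ledge px [191.  89.] n 3814 z 54.7 rect [632.8 236.6] [42.  42.2] 46.2
ledge px [284. 114.] n 759 z 54.0 rect [590.3 192.1] [ 6.2 55.2] 60.5
ledge px [405. 113.] n 530 z 53.9 rect [551.9 123.1] [ 4.6 55.4] 61.3
ledge px [444. 119.] n 1761 z 53.9 rect [523.6 100.3] [56.1 83.1] 60.7
ledge px [443. 205.] n 405 z 52.2 rect [485.6 126.8] [66.2  5.7] 56.5
ledge px [189. 240.] n 2696 z 53.2 rect [548.8 298.3] [30.3 50.7] 40.0
board px [311. 124.] n 53686 z 34.1 rect [534.9 183.6] [262.9 222.1] 61.0
board px [ 37. 361.] n 5916 z 30.1 rect [521.5 489.5] [ 59.  113.1] 81.9
heldledge px [324. 211.] n 3384 z 178.3 rect [548.1 185.9] [55.9  9.2] 61.1
heldtop px [324. 271.] n 12135 z 195.8 rect [521.5 200.7] [56.2 55.4] 61.0
```

View pics/w4.png

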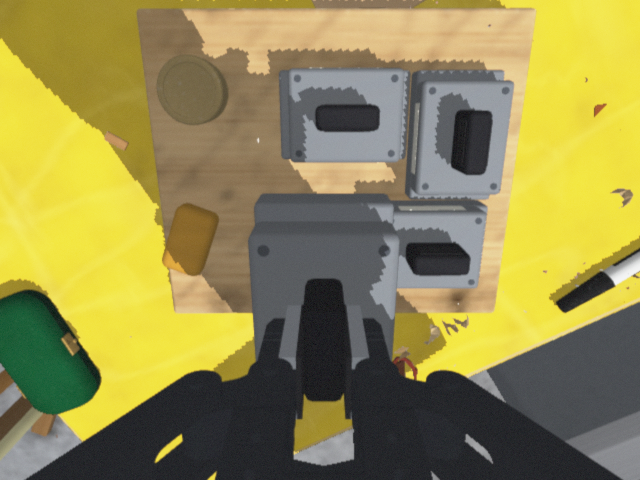

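The wrist view shows the vacant place under the held module, with module_b at (347,117), module_c at (475,142) and module_d at (440,262). The same-camera fit puts the gap at (513.8,205.2) at -28.9°, and the held centre is about 1–2 mm forward of the TCP. I'll lower to just above the neighbours' body tops and re-measure.

```bash
python3 -m crank '[[[-1.2,-0.3,15],0,255],[[-1.2,-0.3,40],0,255],[[-1.2,-0.3,60],0,255],[[-1.2,-0.3,74],0,255],[[-1.2,-0.3,78],0,255],[[-1.2,-0.3,78],0,255],[[-1.2,-0.3,78],0,255],[[-1.2,-0.3,78],0,255]]'; python3 - <<'E'
from w import *
c=read_camera('wrist');cv2.imwrite('pics/w5.png',c['frame']);P,Z,co=analyze(c)
s=get_state();print(s['eef_pos']);M=R.from_quat(s['tcp_rot']).as_matrix();print(np.degrees(np.arctan2(M[1,0],M[0,0])))
T=(P-s['eef_pos'])@M*1000  # tool axes
def ext(lab,m):
    k,L,st,ce=cv2.connectedComponentsWithStats(m.astype(np.uint8))
    for i in range(1,k):
        if st[i,4]<300: continue
        q=T[L==i];r=cv2.minAreaRect(q[:,:2].astype(np.float32));print(lab,ce[i].round(),'z',np.median(P[L==i][:,2]*1000).round(1),'x',np.percentile(q[:,0],[1,99]).round(1),'y',np.percentile(q[:,1],[1,99]).round(1),np.round(r[0],1),np.round(r[1],1),round(r[2],1))
ext('body',(Z>.066)&(Z<.078));ext('heldledge',(Z>.09)&(Z<.104)&(abs(T[...,1])<32)&(T[...,0]<50));ext('heldtop',(Z>.11)&(Z<.122));ext('rib',(Z>.092)&(Z<.103)&(T[...,0]>50))
E
```

```text
time: 9.55
eef_pos: [0.5129, 0.2074, 0.1212]
tcp_rot: [0.969, -0.249, 0.001, -0.001]
contact_force: [0.6, -0.1, -1.5]
opening: 0.157
finger_force: 40.5
[0.51274969 0.20738409 0.12103708]
-28.79554307911792
body [357. 113.] z 72.1 x [ 48.1 102.2] y [-18.9  49.1] [75.1 15.4] [70.5 55.5] 90.0
body [513. 141.] z 72.0 x [27.1 95.1] y [ 61.1 115.8] [60.8 89. ] [69.8 57.2] 0.2
body [466. 287.] z 72.0 x [-39.6  15.1] y [ 40.2 108.5] [-12.5  74.8] [56.7 70.1] 0.5
heldledge [323. 209.] z 101.6 x [36.7 44.5] y [-27.2  26.9] [40.2 -0.2] [ 9.2 56.1] 0.0
heldtop [324. 270.] z 119.3 x [-10.  37.] y [-27.6  27.1] [ 9.5 -0.3] [55.6 56.3] 0.0
rib [363. 120.] z 97.7 x [67.6 82.4] y [-2.3 32.2] [74.9 15.2] [15. 36.] 0.0
rib [549. 148.] z 97.7 x [50.3 78.4] y [81.4 95.8] [64.3 89.1] [28.8 16.3] 0.6
```

View pics/w5.png

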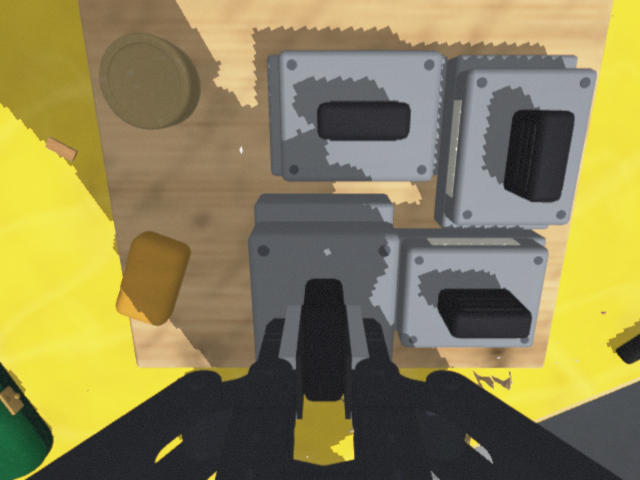

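The held module is square with its neighbours. Its end and side at (320,195) and (395,240) need about -0.9 mm in tool x and +1.2 mm in tool y, so the TCP target is about (511.5,206.6). I'll settle, then lower.

```bash
python3 -m crank '[[[-0.5,1,10],0,255],[[-0.5,1,20],0,255],[[-0.5,1,28],0,255],[[-0.5,1,34],0,255],[[-0.5,1,34],0,255],[[-0.5,1,34],0,255],[[-0.5,1,34],0,255],[[-0.5,1,34],0,255]]'; python3 - <<'E'
from w import *
c=read_camera('wrist');P,Z,co=analyze(c)
s=get_state();print(s['eef_pos']);M=R.from_quat(s['tcp_rot']).as_matrix();print(np.degrees(np.arctan2(M[1,0],M[0,0])))
print((M.T@(np.array([.5115,.2066,.0737])-s['eef_pos'])*1000).round(1))
T=(P-s['eef_pos'])@M*1000
def ext(lab,m):
    k,L,st,ce=cv2.connectedComponentsWithStats(m.astype(np.uint8))
    for i in range(1,k):
        if st[i,4]<300: continue
        q=T[L==i];r=cv2.minAreaRect(q[:,:2].astype(np.float32));print(lab,ce[i].round(),'z',np.median(P[L==i][:,2]*1000).round(1),'x',np.percentile(q[:,0],[1,99]).round(1),'y',np.percentile(q[:,1],[1,99]).round(1),np.round(r[0],1),np.round(r[1],1),round(r[2],1))
ext('body',(Z>.066)&(Z<.0755)&((T[...,0]>47)|(T[...,1]>34)));ext('heldledge',(Z>.057)&(Z<.071)&(abs(T[...,1])<32)&(T[...,0]<46));ext('heldtop',(Z>.077)&(Z<.09)&(abs(T[...,1])<32))
E
```

```text
time: 10.4
eef_pos: [0.5114, 0.2067, 0.0863]
tcp_rot: [0.969, -0.249, 0.0, -0.0]
contact_force: [-0.4, 0.8, -2.2]
opening: 0.155
finger_force: 40.6
[0.51138296 0.20664351 0.08634094]
-28.797631566926306
[ 0.1 -0.  12.6]
body [361. 110.] z 72.1 x [ 48.7 103.3] y [-20.3  47.6] [75.9 13.9] [56.6 70.4] 0.1
body [543. 145.] z 72.0 x [28.2 96. ] y [ 59.6 114. ] [61.9 87.6] [69.5 57.2] 0.1
body [490. 308.] z 72.0 x [-32.   16.1] y [ 38.8 107. ] [-9.7 73.5] [70.7 53. ] 89.3
heldledge [324. 210.] z 66.8 x [36.5 44.4] y [-27.2  26.9] [40.1 -0.3] [56.2  9.4] 89.9
heldtop [324. 271.] z 84.4 x [-10.1  36.8] y [-27.5  27.1] [ 9.6 -0.3] [55.2 56.3] 0.1
```

Aligned to within 0.3 mm. Setting it down gently.

```bash
python3 -m crank '[[[0,0,4],0,255],[[0,0,8],0,255],[[0,0,10.5],0,255],[[0,0,12],0,255],[[0,0,12.5],0,255],[[0,0,12.5],0,255],[[0,0,12.5],0,255]]';python3 -c "
from h import *
print(get_state()['eef_pos'])"
```

```text
time: 11.15
eef_pos: [0.5114, 0.2064, 0.0748]
tcp_rot: [0.969, -0.248, -0.0, 0.0]
contact_force: [-2.0, -2.2, 6.0]
opening: 0.155
finger_force: 41.8
[0.51138207 0.20635762 0.07480558]
```

It's seated, with an upward contact force of 6 N. I'll open by about 14 mm a side and withdraw upwards.

```bash
python3 -m crank '[[[0,0,0],0,200],[[0,0,0],0,170],[[0,0,0],0,135],[[0,0,0],0,135],[[0,0,0],0,135],[[0,0,0],0,135]]'; python3 -m crank '[[[0,0,-8],0,135],[[0,0,-20],0,135],[[0,0,-40],0,135],[[0,0,-70],0,135],[[0,0,-110],0,135],[[-20,0,-140],0,135],[[-50,0,-150],0,135],[[-60,0,-150],0,135],[[-60,0,-150],0,135],[[-60,0,-150],0,135]]'; python3 - <<'E'
from w import *
c=read_camera('wrist');cv2.imwrite('pics/w6.png',c['frame']);P,Z,co=analyze(c)
co((Z>.088)&(Z<.103),'rib',100);co((Z>.064)&(Z<.08),'mod',300);co((Z>.046)&(Z<.06),'ledge',200)
E
```

```text
time: 11.75
eef_pos: [0.5109, 0.2066, 0.0732]
tcp_rot: [0.969, -0.249, -0.0, 0.0]
contact_force: [0.2, 0.1, -0.6]
opening: 0.47
finger_force: 0.0
time: 12.75
eef_pos: [0.4583, 0.2352, 0.2227]
tcp_rot: [0.969, -0.248, -0.0, 0.0]
contact_force: [0.2, 0.1, 0.6]
opening: 0.469
finger_force: 0.0
rib px [347.   9.] n 1145 z 97.5 rect [568.1 159.5] [35.6  8.4] 61.2
rib px [472.  31.] n 1811 z 97.6 rect [522.2 100.5] [15.6 33.6] 60.3
rib px [323. 135.] n 1357 z 97.7 rect [513.2 205.6] [14.8 36. ] 60.5
rib px [438. 157.] n 1392 z 97.6 rect [465.5 147.7] [36.3 14.8] 61.1
mod px [344.  34.] n 5400 z 72.0 rect [561.5 163.1] [70.1 34.8] 61.1
mod px [454.  51.] n 6307 z 72.0 rect [517.1 103.3] [57.2 55.7] 61.0
mod px [323. 129.] n 7276 z 72.0 rect [513.1 205.5] [56.9 69.6] 61.3
mod px [427. 151.] n 6911 z 72.0 rect [465.2 147.8] [70.2 56.3] 61.1
ledge px [196.  11.] n 1276 z 54.6 rect [620.7 242.9] [40.4 15.5] 63.5
ledge px [337.  35.] n 1088 z 53.9 rect [563.1 162.1] [84.1 37.8] 61.3
ledge px [436.  85.] n 1141 z 53.8 rect [516.3 104.2] [56.5 66.2] 61.2
ledge px [323.  73.] n 726 z 54.0 rect [546.9 186.8] [55.7  5.9] 61.2
ledge px [371. 149.] n 915 z 53.9 rect [483.9 180.9] [ 9.5 55.6] 59.5
ledge px [190. 149.] n 2785 z 53.3 rect [548.7 298. ] [30.3 49.8] 39.9
ledge px [323. 186.] n 371 z 54.0 rect [478.3 224.6] [55.6  3.9] 61.5
```

View pics/w6.png

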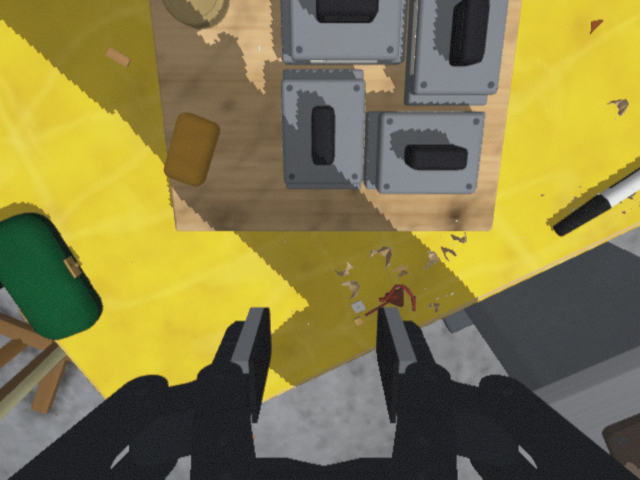

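The module (323,130) lies flat in the place, square with the others and within 0.5 mm of the pattern position. Its neighbours and the wax haven't moved, and the robot is clear of everything.

```bash
python3 -c "
from plant import ctrl
print(ctrl.sign_off())"
```

```text
the job is handed in; nothing more can be done
None
```

I pressed the tongue, the module sprang up, and I lifted it out and set it down flat in the vacant place, about 0.5 mm from its ideal position; the job is handed in at about 13 s, with no verdict returned.

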